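Press a bush home on the bench kick press

ROBOT

A 6-joint arm with a two-finger parallel gripper is mounted at the origin on the work surface. World frame = base frame: x ahead of the robot, y to its left, z up, the work surface at z = 0. Lengths are in m, angles in rad, forces in N, time in s.
With the tool pointing down it reaches from about 0.35 to 0.775 m from the base axis. Payload 7.3 kg.
Tool frame: the origin (TCP) lies midway between the tips of the shut fingers; the grasp point (between the pads) lies 19 mm behind it (tcp_to_grasp is the distance from the TCP to the grasp point, in m); z points along the fingers, y is the line along which they close (so a half turn about z gives the same grasp; the last joint's range is limited). The gripper opens to 92 mm and grips with 3 to 60 N. Pads are 19 mm wide; open, the fingers measure 130 mm over their backs; the gripper's body (75 mm by 190 mm) begins 47 mm behind the grasp point.
Start: joints at [1.037, 0.342, 1.524, -0, 1.275, -0.146], TCP at [0.199, 0.486, 0.227] pointing down, gripper open.
Joint ranges: [-2.53, 2.53], [-0.77, 2.02], [0.04, 2.7], [-1, 4.14], [0.28, 2.66], [-3.11, 3.11]. Speed limits (rad/s): [2.57, 2.57, 3.14, 3.14, 3.14, 3.14].

INTERFACE

Orientations are given as [roll, pitch, yaw] about the fixed x, y, z axes, in that order (R = Rz(yaw) Ry(pitch) Rx(roll)).
In Python, from cell import observe, read_camera, calibration, hand_in, tcp_to_grasp gives the robot as it stands.
- The arm moves only by the tool send_rows, never from a script. Its argument "targets" is a list of rows, each a list of 5 numbers: the opening, from 0 (shut) to 1 (fully open), then the shift along the world's x, y, z in m, then the turn about the world's z in rad. A call has 1 to 5 rows; each row shifts and turns the commanded pose from where the row before left it; what a row does not reach is not made up. A row lasts 1/10 s, in which the tool goes at most 50 mm and 8.59 degrees, less where a joint would pass 70% of its speed; a pose out of reach is approached as far as the arm can. A call is refused whole if a number of a shift passes 0.05 or a number of a turn 0.15, either way. A call with a gripper value outside its range is refused whole. The fingers move at their own pace and stop on an object; "grip_force" is the grip in N (left out, the last holds). Time passes only in rows, so rows that do not move let the fingers close. It gives the time, the measured TCP pose, the force, the opening and the grip force at its end, in the units of the state.
- observe(): the state, without advancing time (a new reading comes with each control period).
- read_camera(name): name is "side" or "top"; returns (picture, depth): 420x560x3 uint8, red, green, blue; 420x560 float32, m along the optical axis (not along the pixel's ray), 0 where there is no reading.
- calibration(name): a dict with "intrinsics" (3x3 intrinsics, pixels), "world_to_cam" (4x4, takes a point from world to camera coordinates). Camera axes: x right, y up, looking along -z (the intrinsics and any distortion apply to the point x, -y, -z); pixel columns grow to the right and rows downward; lengths in m; the calibration is good to about 2 mm. A picture is of the moment at which its call begins. calibration takes no time and is no camera call.
- hand_in(): hands the job in; it is judged then, once.
The state is a dict: "time": time; "qpos": joint angles; "qvel": joint speeds; "joint_efforts": joint torques, N m; "tool_pos": TCP position; "tool_rot": TCP orientation; "contact_force": force on the tool from outside, world axes, zero at the start; "torque": the same for the moment, N m; "opening": finger opening in m; "grip_force": force on a finger pad.
Only numpy, scipy, OpenCV 4.12 (cv2) and the standard library are available. Lean on these libraries where they do the work, as an engineer would, in place of code of your own. Each camera call takes 0.05 s, during which the arm holds its last target. There are 200 camera calls.

TASK

Push the press's sliding bolster fully home under the ram by its upright post, then swing the red-balled cam lever in to lock it. Only once it is locked, press the yellow treadle under the loading table right down to its stop and keep it there for about a second, so that the ram pushes the brass bush home in the polished fitting, then let the treadle rise under control, without slipping off and letting it fly back. Do not touch the polished fitting or the bush with the gripper, leave the slide locked and the treadle up, and leave the jar, hammer and stem where they are.

Things in the scene. Friction and masses are not known exactly. Their poses are not given: they have to be found in the camera images.
- press: Green bench kick press, bolted down. Origin: on the bench below the ram axis; its x points from the operator's side to the column at the back, y to the operator's left, z up; 'local' positions below are in this frame, in mm. Base plate 15 thick, x -160 to 170, y -100 to 100.
- table_front (a point): Middle of the front top edge of the press's dark loading table, local (-175, 0, 165). The table is 25 thick, x -175 to 140, y -70 to 70; only the treadle hangs below its front part. On it two steel guide gibs up to z 185 at y 46 to 66 and -46 to -66.
- head_front (a point): Middle of the lower front edge of the press head that overhangs the table, local (-32, 0, 300). Head y -45 to 45, z 300 to 385, column behind x 60. Ram 28 in diameter on the axis, lower face at z 256 when up. On top a crosshead bar 180 long (y), z 415 to 437; two 10 mm pull rods at x 0, y 79 and -79 run from it down to the treadle.
- tread (a point): Middle of the ribbed top of the yellow treadle's tread plate, local (-167, 0, 85) when up, (-169, 0, 39) when down. Plate 60 deep (x -187 to -127 when up), 168 wide, 12 thick. It hangs under the front of the loading table, only its first 12 mm sticking out; the table's underside is 55 above it when up, so reach it from the operator's side with the tool leaning back about 40 degrees.
- pedal (a joint): Treadle angle, rad: 0 up, 0.18 fully down on its stop; hinge along y at local (90, 0, 50); the tread goes down 46 mm. Sprung: pressing straight down on the tread takes about 4 N at first, 7 N at the stop, plus about 5 N in the lower half while the bush goes in. Let go, it flies up. The ram goes down with it, 0.09 m per rad (16 mm).
- slide (a joint): Travel of the aluminium sliding bolster in m along the press's +x: 0 fully out towards the operator, 0.070 home under the ram (against its end stop). Starts partly out. Slides with about 3 N of friction.
- post (a point): Centre of the 22 mm red ball on top of the bolster's upright handle post, 53 mm above the loading table (local z 218). Below the ball the post is 14 in diameter, down to the bolster's top face at local z 180. Local x is -188 with the slide fully out, -118 when home; y 0.
- lever (a joint): Cam lever angle, rad: 0 open, 1.22 locked (stop); stays where left (0.15 N m friction). Turns clockwise seen from above. At 0 its arm points 110 degrees clockwise from the press's +x (to the operator's right, slightly to the operator); at 1.22 straight to the operator (-x). Its lobe enters a notch in the bolster's side: possible only with the bolster home or within a few mm.
- lever_pivot (a point): Pivot axis (vertical) of the cam lever at the height where the arm leaves it, local (-100, -60, 201).
- lever_ball (a point): Centre of the 20 mm red ball at the end of the cam lever, 70 mm from the pivot axis, local z 212. The arm is a round bar 10 in diameter rising from local z 201 at the pivot to 212 at the ball.
- fitting: Polished metal fitting for a pipe stem, a turned profile with a 64 mm flange, 55 tall, clipped in the nest on the bolster; origin: centre of its underside, local (slide - 70, 0, 180). Carries the bush.
- bush (a joint): How far the brass bush (collar 30 in diameter, 5 thick) has gone into the fitting, in m: 0 standing 10 mm proud, 0.010 fully home with the collar on the fitting's rim. Goes in with about 14 N and stays where it is.
- bush_top (a point): Centre of the bush's top face: 15 mm above the fitting's rim when 0 (local z 250), 5 mm above when home (local z 240).
- jar: Bystander: amber glass jar with brass lid, 80 in diameter, 105 tall, standing; origin centre of its underside.
- stem: Bystander: loose polished turned stem, 72 in diameter at the foot, 125 tall, standing; origin centre of its underside.
- hammer: Bystander: hammer with yellow handle, 270 long, lying; origin on the bench under its middle, handle towards its -x.

How it is judged:
On the way, in this order (a step that is already met when the one before it is completed fails the run):
1. the bolster is pushed fully home (within 4 mm) while the lever is still open (value of joint slide above 0.066 m and value of joint lever below 0.6 rad), for 0.1 s.
2. the cam lever is swung in and locks the bolster, the bush still standing proud (value of joint lever above 1.1 rad and value of joint slide above 0.066 m and value of joint bush below 0.004 m), for 0.2 s.
3. the treadle is held down on its stop for half a second with the bolster locked (value of joint pedal above 0.168 rad and value of joint lever above 1.1 rad and value of joint slide above 0.066 m), for 0.5 s.
At the end, for the whole second after the job is handed in: The bush is home in the fitting (within 2 mm), the treadle is back up (below 0.015 rad), the bolster is home (within 4 mm) and its cam lever locked (above 1.1 rad), and the jar, stem and hammer are within 20 mm of where they stood (value of joint bush above 0.008 m and value of joint pedal below 0.015 rad and value of joint lever above 1.1 rad and value of joint slide above 0.066 m and distance of each of jar, stem, hammer from where it was at the start of the episode below 0.02 m); the robot touches nothing.
It fails at once if the treadle is worked while the bolster is not locked (value of joint pedal above 0.04 rad and value of joint lever below 1 rad).
It fails at once if the treadle flies back up (faster than 1.8 rad/s, about 0.5 m/s at the tread) (velocity of joint pedal below -1.8 rad/s).
It fails at once if the gripper or arm touches the polished fitting or its bush (contact force between any of the fingers, the arm and fitting above 1 N).
It fails at once if the jar, stem or hammer is disturbed (moved over 30 mm) (distance of any of jar, stem, hammer from where it was at the start of the episode above 0.03 m).
It also fails if it takes over 61 s, if anything falls off the work surface, if the arm or the gripper's body presses on something with over 40 N, if the wrist force passes 120 N, or if a joint passes its speed limit or range.

## Working session

There is one attempt and no reset: what is moved stays moved. The work goes in short steps, Python scripts to look and compute and a tool call to move; the robot and the scene stay as the last step left them, time stands still between calls to the robot, and variables do not carry over. Pictures are saved under pics/ and viewed, at most 10 in all, crops included, and the job is handed in when it is done.

Besides the shell and the picture viewer there is one more tool, called as name([rows], argument=value, ...), one row to a line, values as JSON. send_rows: Moves the arm, as the interface text tells. Its arguments: {"type":"object","properties":{"targets":{"type":"array","items":{"type":"array","items":{"type":"number"}}},"grip_force":{"type":"number"}},"required":["targets"]}

```bash
ls; mkdir -p pics
python3 - <<'E'
from cell import *
import cv2,numpy as np
print(observe()); print(tcp_to_grasp if not callable(tcp_to_grasp) else tcp_to_grasp())
for n in("side","top"):
    p,d=read_camera(n); cv2.imwrite(f"pics/{n}0.png",p[:,:,::-1]); np.savez(f"{n}0.npz",p=p,d=d)
    c=calibration(n); print(n,c)
E
```

```text
pics
{'time': 0.0, 'qpos': array([ 1.03699397e+00,  3.42746595e-01,  1.52505482e+00, -1.45385143e-05,
        1.27538172e+00, -1.46010127e-01]), 'qvel': array([-1.98630986e-05, -1.74356570e-03, -2.07544150e-03, -4.40925828e-04,
       -6.51108467e-05,  1.14379393e-03]), 'joint_efforts': array([-1.41966043e-04, -4.31243312e+01, -2.44220889e+01,  7.19633955e-02,
        5.57232206e-02, -7.24821189e-05]), 'tool_pos': array([0.19829858, 0.48565554, 0.22601938]), 'tool_rot': array([-3.14001707e+00, -2.17648871e-04,  2.75380450e+00]), 'contact_force': array([-1.14199308,  0.79608473,  0.28313373]), 'torque': array([-0.0001771 ,  0.01866156,  0.04885781]), 'grip_force': 0.0, 'opening': 0.09185298608803623}
0.0188
side {'intrinsics': array([[415.21324814,   0.        , 274.28071193],
       [  0.        , 415.21324814, 211.11327875],
       [  0.        ,   0.        ,   1.        ]]), 'world_to_cam': array([[ 0.99418142, -0.10586839,  0.01987927, -0.56826743],
       [ 0.0338482 ,  0.48223401,  0.87538829, -0.20192076],
       [-0.10226241, -0.8696219 ,  0.48301155, -0.87146661],
       [ 0.        ,  0.        ,  0.        ,  1.        ]])}
top {'intrinsics': array([[381.88912475,   0.        , 272.96560615],
       [  0.        , 381.88912475, 206.49468717],
       [  0.        ,   0.        ,   1.        ]]), 'world_to_cam': array([[ 0.01381666, -0.99989542,  0.00427088,  0.05485238],
       [ 0.98050518,  0.01438576,  0.19596594, -0.61120926],
       [-0.19600689,  0.00148003,  0.9806014 , -1.07202489],
       [ 0.        ,  0.        ,  0.        ,  1.        ]])}
```

View pics/side0.png

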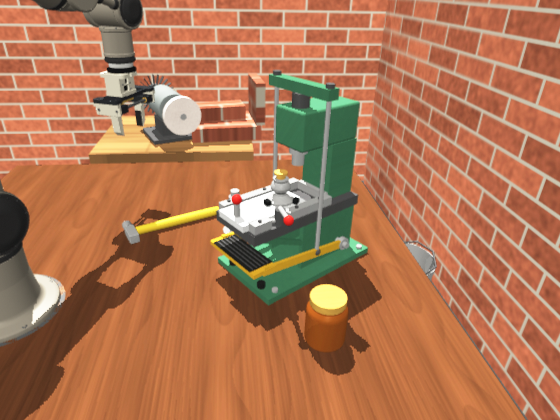

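View pics/top0.png

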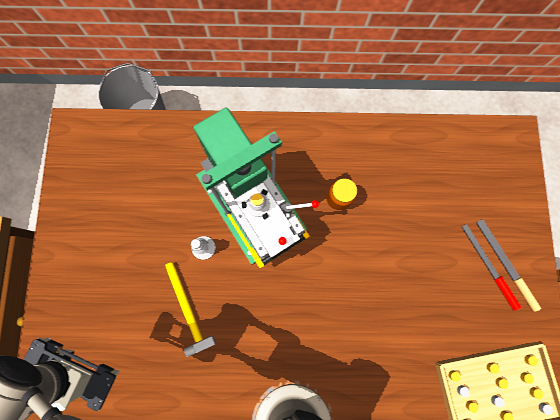

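The side view shows the post ball at about (237,199), the lever ball at (289,220) and the tread at (240,250). The top view shows the post ball at about (282,241), the lever ball at (315,204), the crosshead from (206,180) to (276,138), the jar at (344,190), the stem at (203,247) and the hammer at (188,310).

```bash
cat > h.py <<'E'
import numpy as np,cv2
from cell import calibration
def ray(n,u,v):
    c=calibration(n);K=c["intrinsics"];T=c["world_to_cam"]
    d=np.array([(u-K[0,2])/K[0,0],-(v-K[1,2])/K[1,1],-1.])
    return -T[:3,:3].T@T[:3,3],T[:3,:3].T@d
def cast(n,u,v,z):
    o,d=ray(n,u,v);return o+d*(z-o[2])/d[2]
def tri(a,b):
    (o,d),(p,e)=ray("side",*a),ray("top",*b)
    s,t=np.linalg.lstsq(np.c_[d,-e],p-o,rcond=None)[0]
    x,y=o+s*d,p+t*e;return (x+y)/2,np.linalg.norm(x-y)
def cloud(n,d):
    v,u=np.mgrid[:d.shape[0],:d.shape[1]]
    o,_=ray(n,0,0);c=calibration(n);K=c["intrinsics"];R=c["world_to_cam"][:3,:3]
    q=np.stack([(u-K[0,2])/K[0,0],-(v-K[1,2])/K[1,1],-np.ones(d.shape)],-1)
    return o+(q*d[...,None])@R
def blobs(p,box):
    h=cv2.cvtColor(p,cv2.COLOR_RGB2HSV);m=((h[...,0]<6)|(h[...,0]>174))&(h[...,1]>190)&(h[...,2]>110)
    z=np.zeros(m.shape,np.uint8);x0,y0,x1,y1=box;z[y0:y1,x0:x1]=m[y0:y1,x0:x1]
    n,_,s,c=cv2.connectedComponentsWithStats(z)
    return [(s[i,4],c[i].round(2)) for i in range(1,n) if s[i,4]>15]
def local(P,O,th):
    c,s=np.cos(th),np.sin(th);d=np.asarray(P)-O;return np.stack([c*d[...,0]+s*d[...,1],-s*d[...,0]+c*d[...,1],d[...,2]],-1)
E
python3 - <<'E'
from h import *
S=np.load("side0.npz");T=np.load("top0.npz")
bs=blobs(S['p'],(210,180,310,235));bt=blobs(T['p'],(260,190,330,260));print(bs,bt)
for a in bs:
  for b in bt:
    P,e=tri(a[1],b[1])
    print(a[1],b[1],P.round(4),round(e,4))
C=cloud("top",T['d']);p=T['p'].astype(int)
g=(p[...,1]>p[...,0]+20)
m=g&(abs(C[...,2]-.437)<.012)&(C[...,0]>.3)&(C[...,0]<1)
# crosshead
r=cv2.minAreaRect(C[m][:,:2].astype(np.float32)*1000);print("cross",m.sum(),np.median(C[m][:,2]),r,C[m][:,:2].mean(0))
m2=g&(abs(C[...,2]-.385)<.008)&(C[...,0]>.3)&(C[...,0]<1)
print("headtop",m2.sum(),cv2.minAreaRect(C[m2][:,:2].astype(np.float32)*1000))
np.save("m.npy",np.argwhere(m))
for k,(u,v) in {"jar":(344,190),"stem":(200,246)}.items(): print(k,C[v,u])
E
```

```text
[(np.int32(59), array([236.1 , 199.46])), (np.int32(64), array([288.31, 220.62]))] [(np.int32(47), array([314.81, 203.51])), (np.int32(44), array([282. , 240.5]))]
[236.1  199.46] [314.81 203.51] [ 0.5337 -0.0399  0.2684] 0.0862
[236.1  199.46] [282.  240.5] [0.4927 0.04   0.2169] 0.0001
[288.31 220.62] [314.81 203.51] [ 0.5896 -0.0436  0.2111] 0.0
[288.31 220.62] [282.  240.5] [0.5501 0.0337 0.1628] 0.103
cross 1195 0.43629326717789396 ((631.9478149414062, 132.73805236816406), (29.546083450317383, 179.28469848632812), 33.33228302001953) [0.62987592 0.13280715]
headtop 2310 ((667.9201049804688, 174.52967834472656), (170.29327392578125, 121.7264633178711), 32.949440002441406)
jar [ 0.65318574 -0.14011515  0.1032854 ]
stem [0.48553872 0.2639208  0.11252992]
```

send_rows([
  [0, 0.025, -0.045, 0.005, 0.097],
  [0, 0.026, -0.047, 0.005, 0.097],
  [0, 0.026, -0.047, 0.005, 0.097],
  [0, 0.026, -0.047, 0.005, 0.097],
  [0, 0.026, -0.047, 0.005, 0.097],
], grip_force=20)

```text
time: 0.6
tool_pos: [0.3194, 0.2665, 0.2501]
tool_rot: [-3.142, -0.0, -3.04]
contact_force: [0.5, -0.2, 0.3]
opening: 0.0563
grip_force: 0.0
```

send_rows([
  [0, 0.026, -0.047, 0.005, 0.097],
  [0, 0.026, -0.047, 0.005, 0.097],
  [0, 0.026, -0.047, 0.005, 0.097],
  [0, 0.026, -0.047, 0.005, 0.097],
  [0, 0.026, -0.047, 0.005, 0.097],
])

```text
time: 1.1
tool_pos: [0.44, 0.0485, 0.2734]
tool_rot: [3.141, 0.0, -2.556]
contact_force: [0.7, 1.2, -0.3]
opening: 0.0162
grip_force: 0.0
```

send_rows([
  [0, 0, 0, 0, 0],
  [0, 0, 0, -0.03, 0],
  [0, 0, 0, -0.03, 0],
  [0, 0, 0, -0.022, 0],
  [0, 0, 0, 0, 0],
])

```text
time: 1.6
tool_pos: [0.4372, 0.051, 0.1886]
tool_rot: [3.137, -0.005, -2.56]
contact_force: [-0.1, -0.3, 0.1]
opening: 0.0003
grip_force: 0.0
```

Run:
```python
from h import *; from cell import *
for n in("side","top"):
    p,d=read_camera(n); np.savez(f"{n}1.npz",p=p,d=d)
    x,y=(150,20) if n=="side" else (180,100)
    q=p[y:y+260,x:x+220,::-1] if n=="side" else p[y:y+260,x:x+220,::-1]
    cv2.imwrite(f"pics/{n}1.png",cv2.resize(q,None,fx=1.8,fy=1.8))
a=[cv2.imread(f"pics/{n}1.png") for n in("side","top")]
cv2.imwrite("pics/both1.png",np.hstack(a))
print(observe()['tool_pos'],observe()['opening'],observe()['qpos'])
```

```text
[0.43949919 0.05085567 0.19160919] 0.0006086986663760393 [-5.84647843e-02  2.27174282e-01  1.79182020e+00  1.72184491e-04
  1.12319112e+00 -2.21165195e+00]
```

View pics/both1.png

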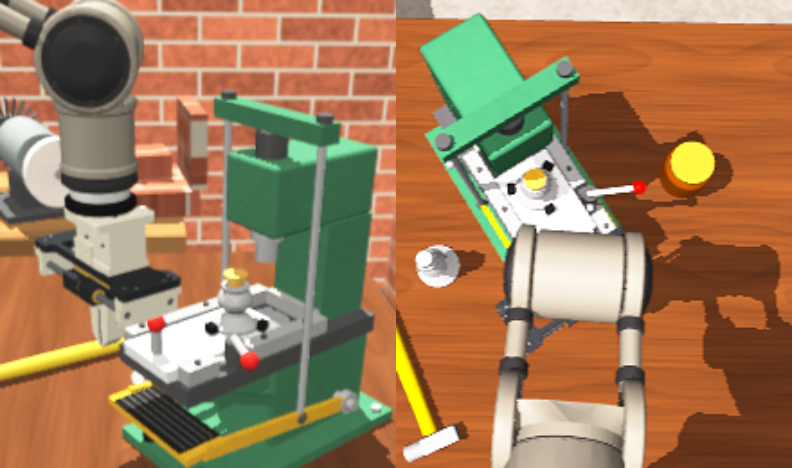

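send_rows([
  [0, 0.011, -0.016, 0, 0],
  [0, 0.01, -0.016, 0, 0],
  [0, 0, 0, 0, 0],
  [0, 0.008, 0.005, 0, 0],
  [0, 0.008, 0.005, 0, 0],
])

```text
time: 2.2
tool_pos: [0.4768, 0.0292, 0.192]
tool_rot: [-3.141, 0.0, -2.559]
contact_force: [-6.3, -6.5, 3.7]
opening: 0.0005
grip_force: 3.2
```

send_rows([
  [0, 0.008, 0.005, 0, 0],
  [0, 0.008, 0.005, 0, 0],
  [0, 0.008, 0.005, 0, 0],
  [0, 0.008, 0.005, 0, 0],
  [0, 0, 0, 0, 0],
])

```text
time: 2.7
tool_pos: [0.51, 0.0493, 0.1911]
tool_rot: [-3.141, 0.001, -2.559]
contact_force: [0.1, -0.8, -0.7]
opening: 0.0006
grip_force: 0.0
```

send_rows([
  [0, 0.004, 0.0025, 0, 0],
  [0, 0.004, 0.0025, 0, 0],
  [0, 0.002, 0.0013, 0, 0],
  [0, 0.002, 0.0013, 0, 0],
  [0, 0, 0, 0, 0],
])

```text
time: 3.2
tool_pos: [0.5174, 0.0542, 0.1909]
tool_rot: [3.14, -0.009, -2.559]
contact_force: [-14.7, -9.7, 6.8]
opening: 0.0007
grip_force: 8.9
```

send_rows([
  [0, 0.002, 0.0013, 0, 0],
  [0, 0.001, 0.0006, 0, 0],
  [0, 0, 0, 0, 0],
  [0, -0.02, -0.013, 0, 0],
  [0, -0.02, -0.013, 0, 0],
])

```text
time: 3.7
tool_pos: [0.4837, 0.0316, 0.1913]
tool_rot: [-3.141, 0.001, -2.559]
contact_force: [0.3, 0.5, 0.3]
opening: 0.0006
grip_force: 0.0
```

send_rows([
  [0, -0.008, -0.005, 0.035, 0],
  [0, 0.008, -0.012, 0.035, 0],
  [0, 0.027, -0.042, 0, 0],
  [0, 0.027, -0.042, 0, 0],
  [0, 0, 0, 0, 0],
])

```text
time: 4.2
tool_pos: [0.5405, -0.0738, 0.261]
tool_rot: [-3.138, 0.001, -2.564]
contact_force: [-0.3, 0.6, -0.5]
opening: 0.0004
grip_force: 0.0
```

Run:
```python
from h import *; from cell import *
I={}
for n in("side","top"):
    p,d=read_camera(n); np.savez(f"{n}2.npz",p=p,d=d);I[n]=p
    cv2.imwrite(f"pics/{n}2.png",p[:,:,::-1])
bs=blobs(I['side'],(200,150,360,250));bt=blobs(I['top'],(250,170,340,260));print(bs,bt)
O=np.array([.631,.1325,0]);th=.5795
for a in bs:
  for b in bt:
    P,e=tri(a[1],b[1]);print(P.round(4),round(e,4),local(P,O,th).round(4))
for b in bs: P=cast("side",*b[1],.215); print(P.round(4),local(P,O,th).round(4))
s=observe();print(s['tool_pos'],local(s['tool_pos'],O,th),s['contact_force'],s['qpos'])
a=[cv2.resize(cv2.imread(f"pics/{n}2.png")[y:y+260,x:x+220],None,fx=1.8,fy=1.8) for n,x,y in(("side",170,20),("top",180,100))]
cv2.imwrite("pics/both2.png",np.hstack(a))
```

```text
[(np.int32(64), array([288.31, 220.62]))] [(np.int32(16), array([312.88, 202.62])), (np.int32(46), array([271.48, 224.26]))]
[ 0.5914 -0.0388  0.2086] 0.002 [-0.127  -0.1217  0.2086]
[0.5758 0.0649 0.144 ] 0.0622 [-0.0832 -0.0263  0.144 ]
[ 0.5886 -0.0501  0.215 ] [-0.1355 -0.1296  0.215 ]
[ 0.53813242 -0.06992458  0.26082459] [-0.18855454 -0.11852123  0.26082459] [-0.00360695  0.78484772 -0.64251247] [-2.70848505e-01  3.50714397e-01  1.41565525e+00  6.45548045e-04
  1.37528295e+00 -2.42172461e+00]
```

View pics/both2.png

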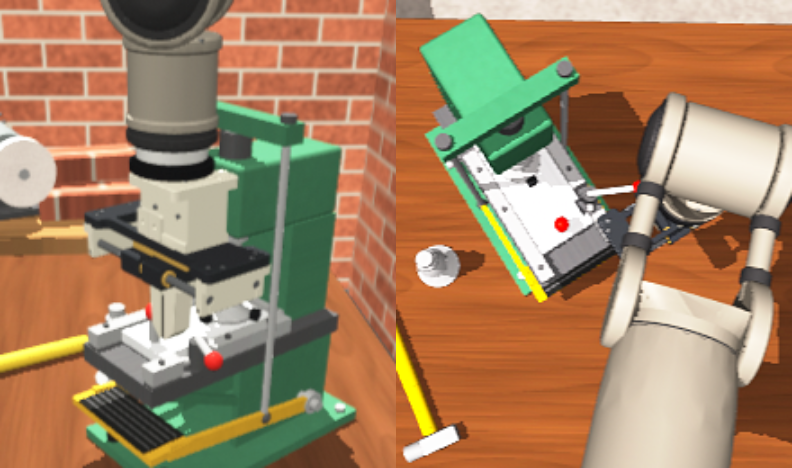

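Slide is home: the post ball moved about 48 mm, to local x -118. In the picture the lever is still open, with its ball at local (-130, -125). I'll place the fingers on its far side next.

send_rows([
  [0, 0.028, 0.0134, 0, 0],
  [0, 0.028, 0.0134, 0, 0],
  [0, 0.0276, 0.0134, 0, 0],
  [0, 0, 0, 0, 0],
  [0, 0, 0, 0, 0],
])

```text
time: 4.8
tool_pos: [0.6208, -0.0275, 0.2609]
tool_rot: [3.141, -0.001, -2.557]
contact_force: [0.3, 0.5, -0.2]
opening: -0.0001
grip_force: 0.0
```

Run:
```python
from h import *; from cell import *
O=np.array([.631,.1325,0]);s=observe();print(s['tool_pos'],local(s['tool_pos'],O,.5795).round(4),s['contact_force'],s['qpos'])
```

```text
[ 0.62078793 -0.0275439   0.26090508] [-0.0962 -0.1283  0.2609] [ 0.26159521  0.46965961 -0.1836184 ] [-1.67659680e-01  5.04269019e-01  1.17442001e+00  1.15394053e-04
  1.46380029e+00 -2.32265685e+00]
```

send_rows([
  [0, 0, 0, -0.028, 0],
  [0, 0, 0, -0.028, 0],
  [0, 0, 0, 0, 0],
  [0, -0.006, -0.004, 0, 0],
  [0, -0.0065, -0.004, 0, 0],
])

```text
time: 5.3
tool_pos: [0.6088, -0.037, 0.2072]
tool_rot: [-3.14, 0.002, -2.559]
contact_force: [2.4, 5.1, -0.7]
opening: 0.0004
grip_force: 2.3
```

send_rows([
  [0, -0.007, -0.0035, 0, 0],
  [0, -0.007, -0.0035, 0, 0],
  [0, -0.007, -0.004, 0, 0],
  [0, -0.007, -0.0045, 0, 0],
  [0, 0, 0, 0, 0],
])

```text
time: 5.8
tool_pos: [0.5801, -0.0537, 0.2068]
tool_rot: [-3.14, 0.0, -2.56]
contact_force: [-1.7, -2.5, 5.1]
opening: 0.0006
grip_force: 2.3
```

send_rows([
  [0, -0.0087, 0.0033, 0, 0],
  [0, -0.0087, 0.0033, 0, 0],
  [0, -0.005, 0.0033, 0, 0],
  [0, -0.005, 0.0033, 0, 0],
  [0, 0, 0, 0, 0],
])

```text
time: 6.3
tool_pos: [0.5527, -0.04, 0.2062]
tool_rot: [-3.14, -0.001, -2.56]
contact_force: [-0.9, -4.1, 4.8]
opening: 0.0007
grip_force: 2.3
```

send_rows([
  [0, -0.0045, 0.004, 0, 0],
  [0, -0.0045, 0.004, 0, 0],
  [0, -0.0011, 0.0017, 0, 0],
  [0, -0.0011, 0.0017, 0, 0],
  [0, 0, 0, 0, 0],
])

```text
time: 6.8
tool_pos: [0.5419, -0.0278, 0.2053]
tool_rot: [3.141, -0.0, -2.559]
contact_force: [-1.1, -3.1, 4.9]
opening: 0.0005
grip_force: 2.1
```

Run:
```python
from h import *; from cell import *
O=np.array([.631,.1325,0]);s=observe();print(s['tool_pos'],local(s['tool_pos'],O,.5795).round(4),s['contact_force'],s['qpos'])
p,d=read_camera("side");bs=blobs(p,(200,150,360,260))
for b in bs: P=cast("side",*b[1],.212); print(b,P.round(4),local(P,O,.5795).round(4))
```

```text
[ 0.54190348 -0.02779331  0.20526118] [-0.1623 -0.0853  0.2053] [-1.10292542 -3.08929737  4.85910392] [-1.92379438e-01  3.92196909e-01  1.50954484e+00 -2.37181309e-04
  1.24032465e+00 -2.34535254e+00]
(np.int32(32), array([251.  , 214.03])) [ 0.5202 -0.0144  0.212 ] [-0.1732 -0.0622  0.212 ]
```

send_rows([
  [0, -0.0011, 0.0017, 0, 0],
  [0, -0.0011, 0.0017, 0, 0],
  [0, -0.0011, 0.0017, 0, 0],
  [0, 0, 0, 0, 0],
  [0, 0, 0, 0, 0],
])

```text
time: 7.35
tool_pos: [0.5411, -0.026, 0.2061]
tool_rot: [-3.134, 0.001, -2.56]
contact_force: [4.4, -15.2, 3.5]
opening: 0.0006
grip_force: 6.6
```

send_rows([
  [0, -0.0011, 0.0017, 0, 0],
  [0, 0, 0, 0, 0],
  [0, 0, 0, 0, 0],
  [0, 0.006, -0.012, 0, 0],
  [0, 0.012, -0.018, 0, 0],
])

```text
time: 7.85
tool_pos: [0.5553, -0.05, 0.2047]
tool_rot: [3.139, -0.0, -2.559]
contact_force: [0.4, -0.2, -0.3]
opening: 0.0007
grip_force: 0.0
```

send_rows([
  [0, 0, 0, 0.04, 0],
  [0, 0, 0, 0.05, 0],
  [0, 0, 0, 0.05, 0],
  [0, -0.02, 0, 0.05, 0],
  [0, -0.02, 0, 0.05, 0],
])

```text
time: 8.35
tool_pos: [0.518, -0.0501, 0.4389]
tool_rot: [3.139, -0.0, -2.558]
contact_force: [0.8, -0.3, 0.9]
opening: 0.0003
grip_force: 0.0
```

send_rows([
  [0, 0, 0, 0.05, 0],
  [0, 0, 0, 0.02, 0],
  [0, 0, 0, 0, 0],
  [0, 0, 0, 0, 0],
  [0, 0, 0, 0, 0],
])

```text
time: 8.85
tool_pos: [0.5186, -0.0507, 0.5059]
tool_rot: [3.138, -0.003, -2.559]
contact_force: [0.1, -0.5, -0.8]
opening: 0.0004
grip_force: 0.0
```

Run:
```python
from h import *; from cell import *
O=np.array([.631,.1325,0]);s=observe();print(s['tool_pos'],s['tool_rot'],local(s['tool_pos'],O,.5795).round(4),s['contact_force'],s['qpos'])
I={}
for n in("side","top"):
    p,d=read_camera(n);I[n]=p; b=blobs(p,(200,150,360,260))
    for b in b: P=cast(n,*b[1],.214); print(n,b,P.round(4),local(P,O,.5795).round(4))
cv2.imwrite("pics/s3.png",cv2.resize(I['side'][60:300,150:400,::-1],None,fx=2.2,fy=2.2))
```

```text
[ 0.51859868 -0.05065711  0.50593539] [ 3.13788741e+00 -2.59092709e-03 -2.55881073e+00] [-0.1943 -0.0917  0.5059] [ 0.12853566 -0.45896787 -0.82540092] [-2.44894299e-01  3.07623880e-01  8.25757305e-01  6.62739937e-04
  2.01269277e+00 -2.39818567e+00]
side (np.int32(62), array([254.79, 192.52])) [0.5334 0.0753 0.214 ] [-0.113   0.0056  0.214 ]
side (np.int32(52), array([252.52, 213.87])) [ 0.5229 -0.0176  0.214 ] [-0.1726 -0.0664  0.214 ]
top (np.int32(46), array([271.48, 224.26])) [0.5337 0.0669 0.214 ] [-0.1173 -0.0016  0.214 ]
```

View pics/s3.png

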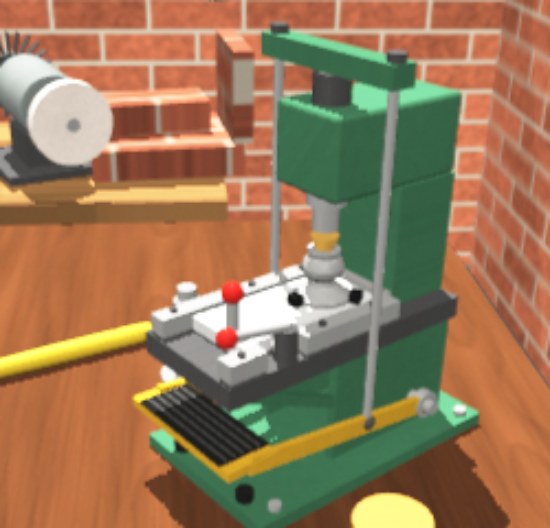

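The slide is home (post at local x -118) and the lever is locked, with its ball at about local (-170, -62). The rows keep the tool vertical. With the 75 mm wide gripper body only 66 mm above the fingertips, it would hit the table before the fingers reached the tread's 12 mm lip. I'll work the treadle through its own pull rods instead, pressing on the crosshead bar they hang from.

send_rows([
  [0, 0.02, 0.033, 0, 0],
  [0, 0.02, 0.033, 0, 0],
  [0, 0.02, 0.033, 0, 0],
  [0, 0.02, 0.033, 0, 0],
  [0, 0.02, 0.033, 0, 0],
])

```text
time: 9.45
tool_pos: [0.6188, 0.1155, 0.5075]
tool_rot: [3.141, -0.001, -2.559]
contact_force: [1.3, 0.2, 1.3]
opening: 0.0003
grip_force: 0.0
```

send_rows([
  [0, 0.0124, 0.0182, 0, 0],
  [0, 0, 0, 0, 0],
  [0, 0, 0, 0, 0],
  [0, 0, 0, -0.03, 0],
  [0, 0, 0, -0.02, 0],
])

```text
time: 9.95
tool_pos: [0.63, 0.1309, 0.459]
tool_rot: [3.142, -0.0, -2.561]
contact_force: [0.6, -0.2, 0.1]
opening: 0.0002
grip_force: 0.0
```

Run:
```python
from h import *; from cell import *
O=np.array([.631,.1325,0]);s=observe();print(s['tool_pos'],s['tool_rot'],local(s['tool_pos'],O,.5795).round(4),s['contact_force'],s['qpos'])
p,d=read_camera("side");cv2.imwrite("pics/s4.png",cv2.resize(p[:300,150:400,::-1],None,fx=2,fy=2))
```

```text
[0.63004896 0.13092319 0.4589846 ] [ 3.14150087e+00 -3.72277196e-04 -2.56086506e+00] [-0.0017 -0.0008  0.459 ] [ 0.63624084 -0.18626181  0.08781846] [ 8.59255461e-02  5.87109584e-01  5.07355542e-01 -1.08049403e-04
  2.04749874e+00 -2.06564792e+00]
```

View pics/s4.png

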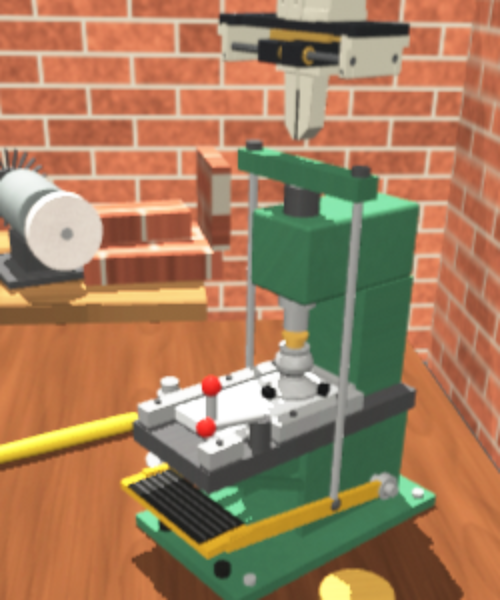

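Fingers are centred above the crosshead. I'll lower them gently to feel for contact and check that the treadle follows.

send_rows([
  [0, 0, 0, -0.01, 0],
  [0, 0, 0, -0.007, 0],
  [0, 0, 0, -0.004, 0],
  [0, 0, 0, -0.004, 0],
  [0, 0, 0, 0, 0],
])

```text
time: 10.5
tool_pos: [0.6307, 0.1314, 0.4372]
tool_rot: [-3.14, 0.003, -2.56]
contact_force: [-1.3, -1.8, 10.5]
opening: 0.0009
grip_force: 5.1
```

send_rows([
  [0, 0, 0, -0.002, 0],
  [0, 0, 0, -0.002, 0],
  [0, 0, 0, -0.001, 0],
  [0, 0, 0, 0, 0],
  [0, 0, 0, 0, 0],
])

```text
time: 11.0
tool_pos: [0.6307, 0.1314, 0.434]
tool_rot: [-3.138, 0.005, -2.561]
contact_force: [-2.2, -2.5, 12.4]
opening: 0.0004
grip_force: 6.2
```

Run:
```python
from h import *; from cell import *
s=observe();print(s['tool_pos'],s['contact_force'])
p,d=read_camera("side");a=np.load("side2.npz")['p']
f=lambda q:(lambda h:np.argwhere((h[...,0]>18)&(h[...,0]<32)&(h[...,1]>150)&(h[...,2]>100))) (cv2.cvtColor(q[225:285,205:350],cv2.COLOR_RGB2HSV)).mean(0)
print(f(a),f(p))
cv2.imwrite("pics/s5.png",p[:,:,::-1])
```

```text
[0.63073467 0.13135574 0.43403925] [-2.22981602 -2.53981693 12.37136718]
[33.18173432 73.50369004] [34.4950761  72.02238138]
```

The linkage follows: the crosshead has dropped 3 mm at 12 N and the yellow treadle has moved down with it. I'll carry on slowly to the stop.

send_rows([
  [0, 0, 0, -0.002, 0],
  [0, 0, 0, -0.002, 0],
  [0, 0, 0, -0.002, 0],
  [0, 0, 0, -0.002, 0],
  [0, 0, 0, 0, 0],
])

```text
time: 11.55
tool_pos: [0.6307, 0.1314, 0.4295]
tool_rot: [-3.135, 0.011, -2.56]
contact_force: [-3.1, -1.1, 24.6]
opening: 0.0008
grip_force: 12.4
```

send_rows([
  [0, 0, 0, -0.002, 0],
  [0, 0, 0, -0.002, 0],
  [0, 0, 0, -0.002, 0],
  [0, 0, 0, -0.001, 0],
  [0, 0, 0, 0, 0],
])

```text
time: 12.05
tool_pos: [0.6307, 0.1314, 0.4242]
tool_rot: [-3.134, 0.013, -2.56]
contact_force: [-3.8, -2.2, 30.1]
opening: 0.0004
grip_force: 15.3
```

send_rows([
  [0, 0, 0, -0.002, 0],
  [0, 0, 0, -0.002, 0],
  [0, 0, 0, -0.002, 0],
  [0, 0, 0, 0, 0],
  [0, 0, 0, 0, 0],
])

```text
time: 12.55
tool_pos: [0.6308, 0.1314, 0.4207]
tool_rot: [-3.131, 0.017, -2.56]
contact_force: [-6.5, -2.1, 39.6]
opening: 0.0007
grip_force: 19.8
```

send_rows([
  [0, 0, 0, -0.002, 0],
  [0, 0, 0, -0.002, 0],
  [0, 0, 0, 0, 0],
  [0, 0, 0, 0, 0],
  [0, 0, 0, 0, 0],
])

```text
time: 13.05
tool_pos: [0.6308, 0.1314, 0.4206]
tool_rot: [-3.128, 0.023, -2.56]
contact_force: [-8.0, -2.9, 53.3]
opening: 0.0004
grip_force: 26.6
```

send_rows([
  [0, 0, 0, 0, 0],
  [0, 0, 0, 0, 0],
  [0, 0, 0, 0, 0],
  [0, 0, 0, 0, 0],
  [0, 0, 0, 0, 0],
])

```text
time: 13.55
tool_pos: [0.6308, 0.1314, 0.4206]
tool_rot: [-3.128, 0.023, -2.56]
contact_force: [-7.9, -2.4, 52.4]
opening: 0.0003
grip_force: 26.6
```

send_rows([
  [0, 0, 0, 0, 0],
  [0, 0, 0, 0, 0],
  [0, 0, 0, 0, 0],
  [0, 0, 0, 0, 0],
  [0, 0, 0, 0, 0],
])

```text
time: 14.05
tool_pos: [0.6308, 0.1314, 0.4206]
tool_rot: [-3.128, 0.023, -2.56]
contact_force: [-8.0, -2.9, 53.1]
opening: 0.0004
grip_force: 26.6
```

Run:
```python
from h import *; from cell import *
s=observe();print(s['tool_pos'],s['contact_force'])
p,d=read_camera("side");cv2.imwrite("pics/s6.png",cv2.resize(p[60:300,150:400,::-1],None,fx=2.2,fy=2.2))
```

```text
[0.63080409 0.13139508 0.42058098] [-7.98504735 -2.91443118 53.1301683 ]
```

View pics/s6.png

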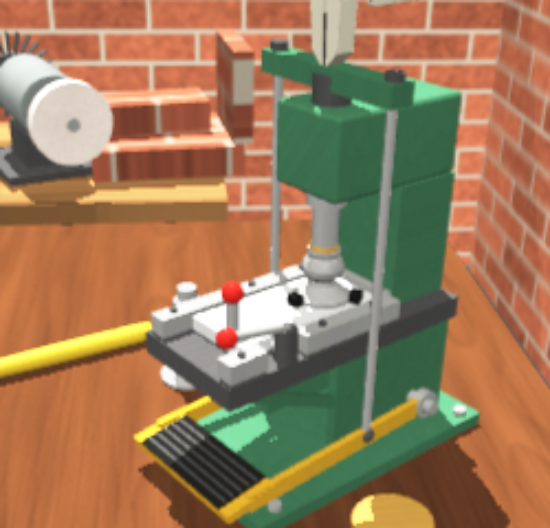

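The picture shows the treadle right down on its stop, the bush collar on the rim and the lever still locked. Next I let it rise slowly.

send_rows([
  [0, 0, 0, 0.003, 0],
  [0, 0, 0, 0.003, 0],
  [0, 0, 0, 0.003, 0],
  [0, 0, 0, 0.003, 0],
  [0, 0, 0, 0.003, 0],
])

```text
time: 14.6
tool_pos: [0.6307, 0.1314, 0.4258]
tool_rot: [-3.137, 0.008, -2.56]
contact_force: [-2.9, -2.6, 16.2]
opening: 0.0003
grip_force: 8.2
```

send_rows([
  [0, 0, 0, 0.003, 0],
  [0, 0, 0, 0.003, 0],
  [0, 0, 0, 0.003, 0],
  [0, 0, 0, 0.003, 0],
  [0, 0, 0, 0.003, 0],
])

```text
time: 15.1
tool_pos: [0.6308, 0.1316, 0.438]
tool_rot: [-3.139, 0.004, -2.56]
contact_force: [0.8, 0.3, 0.3]
opening: 0.0008
grip_force: 0.0
```

send_rows([
  [0, 0, 0, 0.003, 0],
  [0, 0, 0, 0.003, 0],
  [0, 0, 0, 0.003, 0],
  [0, 0, 0, 0.003, 0],
  [0, 0, 0, 0.005, 0],
])

```text
time: 15.6
tool_pos: [0.6312, 0.1323, 0.4517]
tool_rot: [3.141, -0.001, -2.559]
contact_force: [0.7, 0.5, -0.5]
opening: 0.0006
grip_force: 0.0
```

send_rows([
  [0, 0, 0, 0.015, 0],
  [0, 0, 0, 0.02, 0],
  [0, 0, 0, 0.02, 0],
  [0, 0, 0, 0, 0],
  [0, 0, 0, 0, 0],
])

```text
time: 16.1
tool_pos: [0.6318, 0.1324, 0.506]
tool_rot: [3.141, -0.0, -2.559]
contact_force: [0.7, -0.5, 0.1]
opening: 0.0004
grip_force: 0.0
```

Run:
```python
from h import *; from cell import *
s=observe();print(s['tool_pos'],s['contact_force'])
p,d=read_camera("side");cv2.imwrite("pics/s7.png",cv2.resize(p[60:300,150:400,::-1],None,fx=2.2,fy=2.2))
```

```text
[0.63176292 0.13239674 0.50599153] [ 0.67891727 -0.48212867  0.11261875]
```

View pics/s7.png

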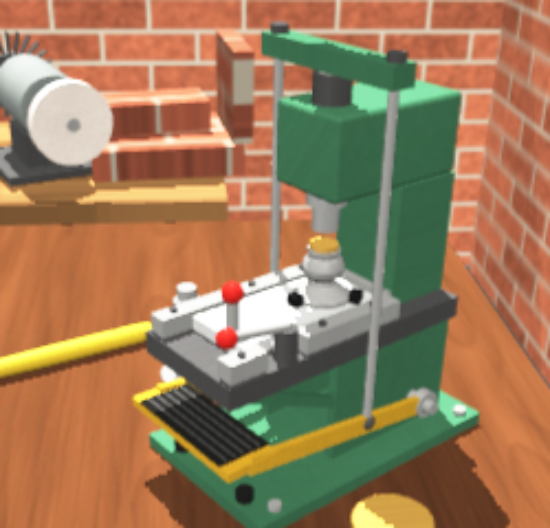

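The picture shows the treadle back up, the ram clear of the bush, the bush home and the slide locked. The arm is touching nothing.

```bash
python3 -c "
from cell import hand_in;print(hand_in())"
```

```text
the job is handed in; nothing more can be done
None
```

Handed in, result not reported: in the last pictures the bolster is home and locked, the bush is in and the treadle is back up, but I worked the treadle by pressing its crosshead and pull rods (stop held over 1 s), not the tread itself, because the tool could not be tilted and its body would have hit the table.

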